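# Clamp a tube into the leak-test fixture

## Task

Lay the long aluminium tube from the rack in the cradle between the two jaws of the bench-mounted ratchet bar clamp, then squeeze the clamp's trigger towards its handle, again and again, until the rubber-faced jaws hold the tube firmly end to end for its leak test. Close the jaw with the trigger only, never by pushing the bar or the jaw itself, and do not overtighten: the thin-walled tube dents. Let go of the trigger and leave the other things as they are.

Things in the scene. Friction and masses are not known exactly. Their poses are not given: they have to be found in the camera images.
- tube_center (a point): centre of the long tube: plain aluminium, 80 mm long, 25 mm outside diameter, about 60 g, thin-walled (an end load over 70 N dents it). Its own x axis runs along the tube. It starts lying level in one of the two bays of the rack, axis 42 mm above the bench.
- tube: the same tube, as a solid; its origin and axes are those of tube_center
- rack: low wooden board 90 x 150 x 10 mm; origin at the centre of its underside, z up. Two bays at y = +37.5 and -37.5 mm: in each a tube lies along the rack's x axis, 42 mm above the bench, on two grey V rests 43 mm apart, with 38 mm free between them for the fingers. The long tube lies in one bay, the short tube in the other
- short_tube: bystander: a tube of the same make and diameter but only 56 mm long; its origin is its centre. It stays in its bay
- clamp: the fixture: one-hand ratchet bar clamp flat on an aluminium plate (156 x 255 x 12 mm). Origin on the bench under the bar, z up, y along the bar. Bar, jaws, cradle, handle and trigger lie level, 50 mm above the bench. Black body at y -135 to -39 mm, 73 mm high; on its +x side the fixed jaw, on its -x side handle and trigger. Sliding jaw on the bar's +y end. A knob by the handle frees the ratchet
- cradle (a point): where the tube's centre belongs, on the cradle's axis 50 mm above the bench, at (70, 10) mm in the clamp's frame: the tube then just touches the port face. The tube lies along the clamp's y on two grey V rests 54 mm apart, with 48 mm free between them for the fingers, down to 16 mm above the bench. Laid a few mm towards +y it is pushed home by the sliding jaw, if it clears that
- port_face (a point): centre of the fixed rubber gasket (32 mm diameter) of the body jaw, facing +y of the clamp, 40 mm before the cradle point on the cradle's axis
- port: the fixed port with that gasket, as a solid
- pad_face (a point): centre of the rubber face (32 mm diameter) of the sliding jaw, on the cradle's axis, facing the port; at the start 92 to 104 mm from the port face. The trigger draws it towards the port (-y of the clamp). Jaw and disc reach 17 mm above the axis
- blank_pad: the springy rubber pad of the sliding jaw, as a solid; 8 N press it in by 1 mm (10 mm at most)
- bar: the toothed steel bar (20 x 6 mm) with the sliding jaw on it, as a solid. A ratchet with 1 mm steps holds it against opening. It must not be pushed or pulled directly
- handle_grip (a point): middle of the fixed handle's gripping zone: a bar 20 mm thick (along the clamp's y), 26 mm high, that runs along the clamp's x from the body out to x = -127 mm; this point is at (-75, -98, 50) mm in the clamp's frame
- trigger_grip (a point): where to squeeze the trigger, 75 mm from its pivot: a grey lever, 12 mm thick and 22 mm high, on the +y side of the handle, running out along the clamp's -x, pivot axis vertical on the bar's line. At rest handle and trigger measure 52 mm over their outer faces here; fully squeezed 18 mm less. Free space on its +y side and under it (37 mm)
- trigger (a joint): 0 released, 0.24 rad squeezed to its stop; a spring returns it (2 to 3.5 N at trigger_grip) to 0.05 or less. A full free squeeze draws the jaw in 5 to 6 mm, and it stays. On the tube it turns stiff: each newton above the spring gives about 3 N at the jaws, less up to 10 N on letting go. Squeezed with 16 to 20 N until it stops clearly short of 0.24, it is firm (18 N or more); 30 N dents the tube
- caliper: bystander: a steel caliper lying on the bench, 170 mm long
- grease_pot: bystander: a white pot 68 mm in diameter, 55 mm high
- white_box: bystander: an open white box 115 x 160 x 60 mm with small pins in it
Mind the look-alikes: they are no part of the job. What is shaped like the tube but orange is not meant.

How it is judged:
On the way, in this order (a step that is already met when the one before it is completed fails the run):
1. the long tube lies in the cradle between the jaws, let go (x of tube_center in the frame of cradle between -0.004 and 0.004 m and z of tube_center in the frame of cradle between -0.004 and 0.004 m and angle between the x axis of tube and the y axis of clamp, either way round below 0.08 rad and contact force between tube and the fingers below 0.2 N), for 0.2 s.
2. the trigger is squeezed (value of joint trigger above 0.15 rad), for 0.02 s.
3. the jaws grip the tube with 18 N or more (contact force between tube and blank_pad above 18 N), for 0.2 s.
At the end, for the whole second after the job is handed in: The long tube lies in the cradle, its centre within 5 mm of the cradle point and its axis within 0.05 rad of the clamp's, held between the gaskets with 18 N or more at the sliding jaw and 15 N or more at the port; the trigger is released (within 0.08 rad of rest) and the tube is still (contact force between tube and blank_pad above 18 N and contact force between tube and port above 15 N and distance between tube_center and cradle below 0.005 m and angle between the x axis of tube and the y axis of clamp, either way round below 0.05 rad and value of joint trigger below 0.08 rad and linear speed of tube below 0.01 m/s); the robot touches nothing.
It fails at once if the tube is dented: more than 70 N between it and the sliding jaw's pad (contact force between tube and blank_pad above 70 N).
It fails at once if the bar or its jaw is pushed directly by the robot with more than 4 N (contact force between bar and the fingers above 4 N or contact force between bar and the arm above 4 N).
It fails at once if the short tube is disturbed by more than 10 mm (distance of short_tube from where it was at the start of the episode above 0.01 m).
It fails at once if the caliper, the pot or the white box is moved by more than 15 mm (distance of any of caliper, grease_pot, white_box from where it was at the start of the episode above 0.015 m).
It also fails if it takes over 72 s, if anything falls off the work surface, if the arm or the gripper's body presses on something with over 40 N, if the wrist force passes 120 N, or if a joint passes its speed limit or range.

## Robot

A 6-joint arm with a two-finger parallel gripper is mounted at the origin on the work surface. World frame = base frame: x ahead of the robot, y to its left, z up, the work surface at z = 0. Lengths are in m, angles in rad, forces in N, time in s.
With the tool pointing down it reaches from about 0.3 to 1 m from the base axis. Payload 5.1 kg.
Tool frame: the origin (TCP) lies on the centre line of the jaws, within the pads' length; the fingertips stand 19 mm ahead of it and the grasp point (between the pads) is the TCP; z points along the fingers, y is the direction in which the jaws open and shut (so a half turn about z gives the same grasp; the last joint's range is limited). The gripper opens to 95 mm and grips with 3 to 60 N. Pads are 20 mm wide; open, the fingers measure 119 mm over their backs; the gripper's body (75 mm by 180 mm) begins 59 mm behind the grasp point.
Start: joints at [-1.22, 0.124, 1.65, -0, 1.367, -0.083], TCP at [0.273, -0.59, 0.234] pointing down, gripper open.
Joint ranges: [-2.61, 2.61], [-1.02, 2.33], [0.03, 2.71], [-1.35, 4.49], [0.32, 2.68], [-2.91, 2.91]. Speed limits (rad/s): [2.57, 2.57, 3.14, 3.14, 3.14, 3.14].

## Interface

Orientations are given as a unit quaternion [w, x, y, z].
In Python, from workcell import * gives the robot as it stands. The module is installed in compiled form; this text tells all that it offers.
- The arm moves only by the tool play_rows, never from a script. Its argument "steps" is a list that holds one entry, the list of rows, each a list of 7 numbers: the turn, a rotation vector about the tool's x, y, z in degrees, then the shift along the tool's x, y, z in m, then the opening, from 0 (shut) to 1 (fully open). In form: [[[wx, wy, wz, x, y, z, gripper], ...]]. A call has 1 to 20 rows; each row is the pose to reach, as a shift and turn from the pose measured when the call began, along the tool's axes at that moment; what a row does not reach only later rows make up. A row lasts 1/8 s, in which the tool goes at most 62.5 mm and 10.7 degrees, less where a joint would pass 70% of its speed; a pose out of reach is approached as far as the arm can. A call with a gripper value outside its range is refused whole. The fingers move at their own pace and stop on an object; the grip force is fixed at half the most. Time passes only in rows, so rows that repeat a pose let the fingers close. It gives the time, the measured TCP pose, the force and the opening at its end, in the units of the state.
- state(): the state, without advancing time (a new reading comes with each control period).
- camera(name): name is "scene" or "top" or "wrist"; returns the picture (420x560x3 uint8, blue, green, red); there is no depth.
- camera_info(name): a dict with "intrinsics" (3x3 intrinsics, pixels), "R" (3x3) and "t" (3): a world point X has camera coordinates R X + t; the wrist camera has in their place "hand_eye" (4x4, takes a point from camera to tool coordinates, whose origin is the TCP and whose axes are the flange's). Camera axes: x right, y down, z forward; pixel columns grow to the right and rows downward; lengths in m; the calibration is good to about 2 mm. A picture is of the moment at which its call begins: read the wrist's pose just before it. camera_info takes no time and is no camera call.
- hand_in(): hands the job in, once; it reports no verdict.
The state is a dict: "t": time; "joint_pos": joint angles; "joint_vel": joint speeds; "joint_torque": joint torques, N m; "tool_pos": TCP position; "orientation": TCP orientation; "contact_force": force on the tool from outside, world axes, zero at the start; "ft_torque": the same for the moment, N m; "opening": opening from 0.0 (shut) to 1.0 (fully open).
Only numpy, scipy, OpenCV 4.12 (cv2) and the standard library are available. Lean on these libraries where they do the work, as an engineer would, in place of code of your own. Each camera call takes 0.05 s, during which the arm holds its last target.

## Working session

There is one attempt and no reset: what is moved stays moved. The work goes in short steps, Python scripts to look and compute and a tool call to move; the robot and the scene stay as the last step left them, time stands still between calls to the robot, and variables do not carry over. Pictures are saved under pics/ and viewed, and the job is handed in when it is done.

Besides the shell and the picture viewer there is one more tool, called after "Request:" as name(argument=value, ...), one argument or row to a line, values as JSON. play_rows: Moves the arm, as the interface text tells. Its arguments: {"type":"object","properties":{"steps":{"type":"array"}},"required":["steps"]}

```bash
mkdir -p pics; python3 - <<'E'
from workcell import *
import cv2
print(state())
for n in ("scene","top","wrist"):
    cv2.imwrite(f"pics/{n}0.png",camera(n)); print(n,camera_info(n))
E
```

```text
{'t': 0.0, 'joint_pos': array([-1.21960826e+00,  1.24517388e-01,  1.65161562e+00, -2.47465741e-05,
        1.36750116e+00, -8.25769542e-02]), 'joint_vel': array([ 0.00080993,  0.00040158, -0.0020068 ,  0.00012053, -0.00014704,
        0.00142377]), 'joint_torque': array([-1.76421632e-03, -4.17604852e+01, -3.59933639e+01,  7.72810914e-02,
        4.92132339e-02, -1.86481548e-04]), 'tool_pos': array([ 0.27296911, -0.58926442,  0.23241357]), 'orientation': array([-1.00994305e-03,  9.76571986e-01,  2.15188557e-01, -1.48688477e-04]), 'contact_force': array([ 0.32078375, -0.38670273, -0.9819022 ]), 'ft_torque': array([ 0.01163154,  0.01110621, -0.02962491]), 'opening': 0.9980174786862627}
scene {'intrinsics': array([[442.36867808,   0.        , 276.72537227],
       [  0.        , 442.36867808, 208.0651284 ],
       [  0.        ,   0.        ,   1.        ]]), 'R': array([[-0.18928741,  0.98188117,  0.00892419],
       [ 0.64042014,  0.13033965, -0.75688415],
       [-0.74433347, -0.13755341, -0.65348814]]), 't': array([ 0.15523504, -0.30606024,  1.58900648])}
top {'intrinsics': array([[4
[... 179 characters left out ...]
3119, -0.00619288],
       [-0.99646186, -0.0217667 , -0.08117864],
       [ 0.08102202,  0.00798472, -0.99668033]]), 't': array([-0.04667394,  0.53349196,  1.3580467 ])}
wrist {'intrinsics': array([[352.47438639,   0.        , 283.88065302],
       [  0.        , 352.47438639, 210.31115961],
       [  0.        ,   0.        ,   1.        ]]), 'hand_eye': array([[-9.51993047e-04, -9.56702658e-01, -2.91065487e-01,
         8.22741384e-02],
       [ 9.99998609e-01, -5.12132553e-04, -1.58738555e-03,
        -5.71109404e-04],
       [ 1.36959186e-03, -2.91066593e-01,  9.56701815e-01,
        -1.51725230e-01],
       [ 0.00000000e+00,  0.00000000e+00,  0.00000000e+00,
         1.00000000e+00]])}
```

View pics/scene0.png

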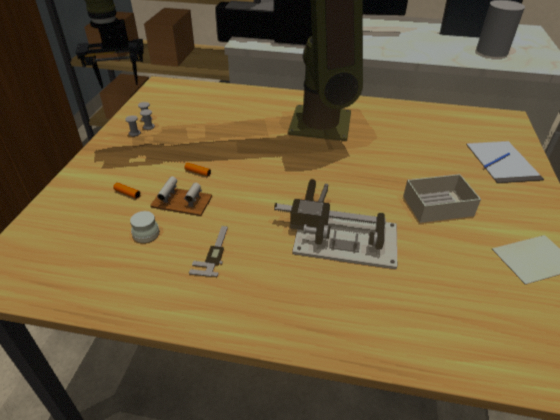

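View pics/top0.png

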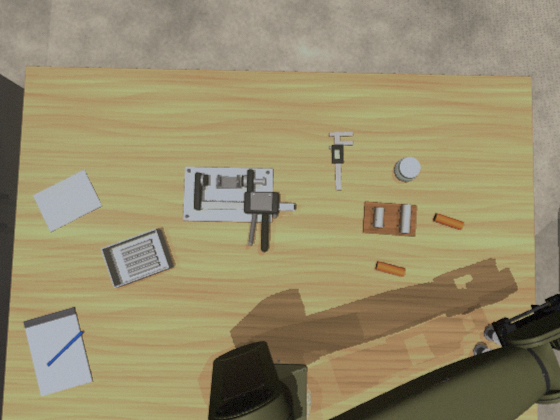

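View pics/wrist0.png

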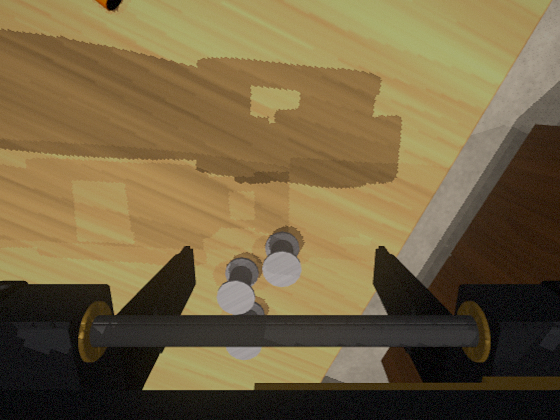

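In the top view, these could be taken for the tube: grey tubes in the rack at (406,219) and (379,217), and orange tubes at (448,221) and (391,269). By the description it should be the longer grey one, at (406,219). I'll crop in to check that and the clamp.

```bash
python3 - <<'E'
import cv2
t=cv2.imread("pics/top0.png"); s=cv2.imread("pics/scene0.png")
cv2.imwrite("pics/top_clamp.png",cv2.resize(t[155:261,175:305],None,fx=5.5,fy=5.5,interpolation=cv2.INTER_CUBIC))
cv2.imwrite("pics/top_rack.png",cv2.resize(t[195:245,355:425],None,fx=10,fy=10,interpolation=cv2.INTER_CUBIC))
cv2.imwrite("pics/sc_clamp.png",cv2.resize(s[170:275,265:405],None,fx=5.5,fy=5.5,interpolation=cv2.INTER_CUBIC))
E
```

```text
(no output)
```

View pics/top_clamp.png

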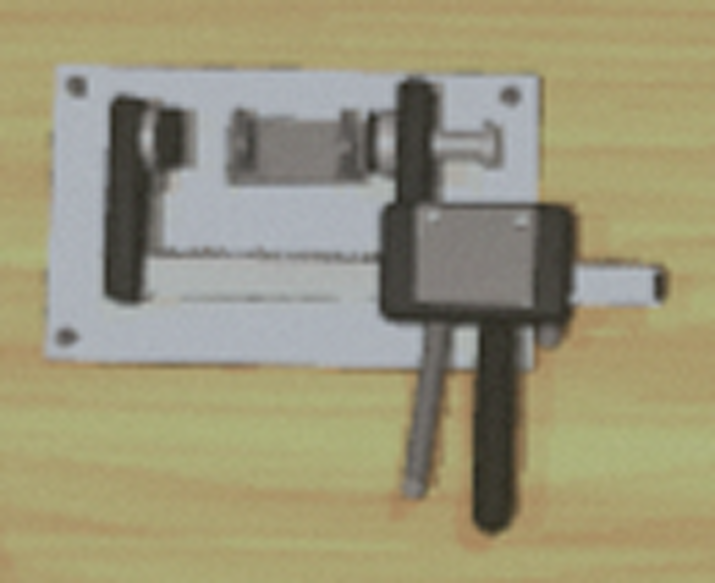

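View pics/top_rack.png

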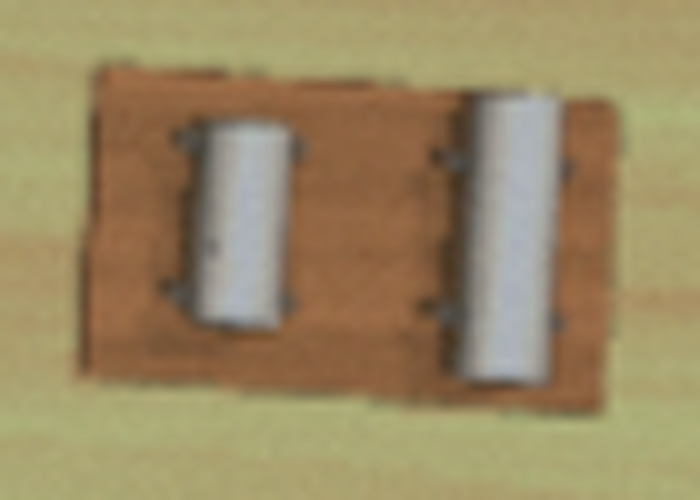

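View pics/sc_clamp.png

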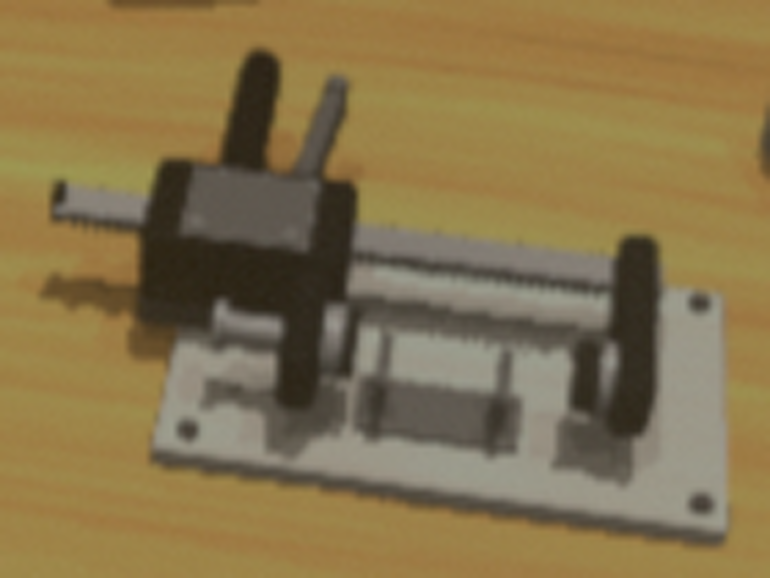

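The right-hand grey tube at crop (515,95)–(505,383), about 29 px long, is the 80 mm one. The left one is about 20 px, so it's the short tube. Now computing rough poses.

```bash
cat > h.py <<'E'
from workcell import *
import numpy as np, cv2
from scipy.spatial.transform import Rotation as Ro
def cam(n,st=None):
    i=camera_info(n)
    if n!="wrist":
        return i["intrinsics"],i["R"],i["t"]
    T=np.eye(4); q=st["orientation"]; T[:3,:3]=Ro.from_quat(q[[1,2,3,0]]).as_matrix(); T[:3,3]=st["tool_pos"]
    M=np.linalg.inv(T@i["hand_eye"]); return i["intrinsics"],M[:3,:3],M[:3,3]
def w(n,uv,z,st=None):
    K,R,t=cam(n,st); d=R.T@np.linalg.solve(K,[uv[0],uv[1],1]); c=-R.T@t
    return c+d*(z-c[2])/d[2]
def px(n,X,st=None):
    K,R,t=cam(n,st); p=K@(R@np.asarray(X)+t); return p[:2]/p[2]
def loc(st,p):
    q=st["orientation"]; return Ro.from_quat(q[[1,2,3,0]]).inv().apply(np.asarray(p)-st["tool_pos"])
E
python3 - <<'E'
from h import *
f=lambda u,v:((u+.5)/10-.5+355,(v+.5)/10-.5+195)
g=lambda u,v:((u+.5)/5.5-.5+175,(v+.5)/5.5-.5+155)
np.set_printoptions(precision=4,suppress=True)
for c in [(98,65),(617,100),(603,412),(80,378)]: print("rack",w("top",f(*c),.01))
for c in [(515,93),(505,383),(245,122),(238,327)]: print("tube",w("top",f(*c),.047))
for c in [(57,66),(540,73),(530,370),(45,360)]: print("plate",w("top",g(*c),.012))
for c in [(380,203),(577,203),(575,322),(380,320)]: print("body",w("top",g(*c),.073))
for c in [(493,530),(497,325),(412,497),(438,325),(195,138),(367,140)]: print("h/t",w("top",g(*c),.05))
E
```

```text
rack [ 0.5665 -0.2586  0.01  ]
rack [ 0.5597 -0.4073  0.01  ]
rack [ 0.4702 -0.4034  0.01  ]
rack [ 0.4766 -0.2543  0.01  ]
tube [ 0.5573 -0.3693  0.047 ]
tube [ 0.4764 -0.3667  0.047 ]
tube [ 0.5476 -0.2941  0.047 ]
tube [ 0.4903 -0.2925  0.047 ]
plate [0.6551 0.2605 0.012 ]
plate [0.6568 0.0066 0.012 ]
plate [0.5007 0.008  0.012 ]
plate [0.5003 0.2607 0.012 ]
body [0.5792 0.0827 0.073 ]
body [ 0.5813 -0.0158  0.073 ]
body [ 0.5217 -0.0162  0.073 ]
body [0.5205 0.0809 0.073 ]
h/t [0.4175 0.0231 0.05  ]
h/t [0.521  0.0238 0.05  ]
h/t [0.4332 0.0644 0.05  ]
h/t [0.5203 0.0537 0.05  ]
h/t [0.6132 0.1802 0.05  ]
h/t [0.614  0.0925 0.05  ]
```

Rough positions: long tube about (0.517,-0.368) at yaw -0.04, and clamp origin about (0.544,0.12) at yaw about 0. Next I'll hover over the tube.

```bash
cat >> h.py <<'E'
def go(st,p,yaw):
    """print relative turn/shift for tool-down pose at p with tool x at yaw"""
    q=st["orientation"]; Rc=Ro.from_quat(q[[1,2,3,0]])
    c,s=np.cos(yaw),np.sin(yaw)
    Rt=Ro.from_matrix(np.array([[c,s,0],[s,-c,0],[0,0,-1]]))
    print("turn",np.round(np.degrees((Rc.inv()*Rt).as_rotvec()),2),"shift",np.round(loc(st,p),4))
E
python3 - <<'E'
from h import *
go(state(),[.517,-.368,.16],-.04)
E
```

```text
turn [-9.000e-02  2.000e-02  2.715e+01] shift [ 0.3144 -0.0982  0.0729]
```

Request:
play_rows(
  steps=[
    [[0,0,9,0.06,-0.02,0.012,0.6],[0,0,18,0.12,-0.04,0.03,0.6],[0,0,27,0.18,-0.06,0.045,0.6],[0,0,27.2,0.24,-0.08,0.06,0.6],[0,0,27.2,0.29,-0.09,0.07,0.6],[0,0,27.2,0.314,-0.098,0.073,0.6],[0,0,27.2,0.314,-0.098,0.073,0.6],[0,0,27.2,0.314,-0.098,0.073,0.6]],
  ],
)

```text
t: 1.15
tool_pos: [0.5162, -0.3688, 0.1598]
orientation: [-0.001, 1.0, -0.021, -0.001]
contact_force: [-0.8, 0.3, -0.3]
opening: 0.598
```

```bash
python3 - <<'E'
from h import *
st=state(); print(st["t"],st["tool_pos"],st["orientation"],st["opening"],st["contact_force"])
cv2.imwrite("pics/w1.png",camera("wrist"))
for X in ([.5573,-.3693,.0545],[.4764,-.3667,.0545],[.517,-.368,.0545]): print(px("wrist",X,st))
E
```

```text
1.15 [ 0.51620899 -0.36884332  0.15982052] [-6.18372925e-04  9.99787054e-01 -2.06204741e-02 -5.09856580e-04] 0.5979689635028206 [-0.83936594  0.32972989 -0.29292164]
[283.34967362 161.25056459]
[284.41527218 262.30272455]
[283.89761649 213.8102293 ]
```

View pics/w1.png

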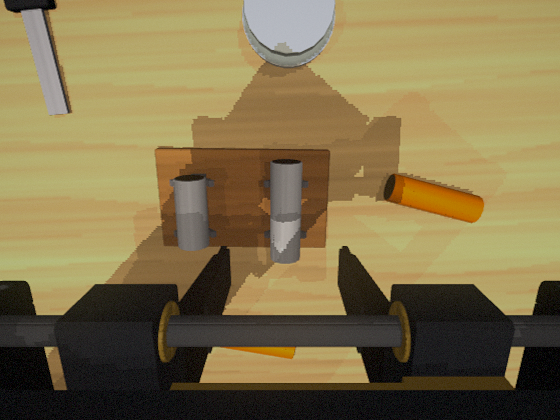

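The wrist view shows the long tube at columns 271–302, rows 160–262, within 2 px of the prediction. The short tube is to its left at (192,212). Descending now.

```bash
python3 - <<'E'
from h import *
go(state(),[.517,-.3695,.041],-.041)
E
```

```text
turn [-0.07  0.04 -0.06] shift [0.0011 0.0004 0.119 ]
```

Request:
play_rows(
  steps=[
    [[0,0,0,0.001,0.0005,0.05,0.6],[0,0,0,0.001,0.0005,0.09,0.6],[0,0,0,0.001,0.0005,0.119,0.6],[0,0,0,0.001,0.0005,0.119,0.6],[0,0,0,0.001,0.0005,0.119,0.2],[0,0,0,0.001,0.0005,0.119,0.2],[0,0,0,0.001,0.0005,0.119,0.2],[0,0,0,0.001,0.0005,0.119,0.2],[0,0,0,0.001,0.0005,0.119,0.2]],
  ],
)

```text
t: 2.33
tool_pos: [0.5174, -0.3699, 0.042]
orientation: [-0.0, 1.0, -0.021, 0.0]
contact_force: [-0.5, 0.3, 3.5]
opening: 0.257
```

```bash
python3 - <<'E'
from h import *
st=state(); print(st["t"],st["tool_pos"],st["orientation"],st["opening"],st["contact_force"])
go(st,[.614,.133,.16],np.pi/2)
E
```

```text
2.325 [ 0.51741574 -0.36993203  0.04196784] [-1.33296806e-04  9.99779714e-01 -2.09874733e-02  1.75212786e-04] 0.2567590279274311 [-0.45620413  0.29001021  3.49115217]
turn [ 0.000e+00 -3.000e-02 -9.241e+01] shift [ 0.0754 -0.5066 -0.1179]
```

The fingers have closed on the tube at 24.4 mm. Lifting.

Request:
play_rows(
  steps=[
    [[0,0,0,0,0,-0.04,0.2],[0,0,0,0,0,-0.09,0.2],[0,0,0,0,0,-0.13,0.2],[0,0,0,0,0,-0.13,0.2]],
  ],
)

```text
t: 2.82
tool_pos: [0.5193, -0.3715, 0.1767]
orientation: [0.002, 1.0, -0.021, 0.003]
contact_force: [-0.4, -0.3, -0.7]
opening: 0.256
```

```bash
python3 - <<'E'
from h import *
st=state(); print(st["t"],st["tool_pos"],st["opening"],st["contact_force"])
cv2.imwrite("pics/w2.png",camera("wrist"))
go(st,[.614,.10,.172],np.pi/2)
E
```

```text
2.825 [ 0.51929101 -0.37147325  0.17665999] 0.2557643650102626 [-0.36190312 -0.32207371 -0.66271239]
turn [ 5.30e-01 -8.00e-02 -9.24e+01] shift [ 0.0749 -0.475   0.0029]
```

View pics/w2.png

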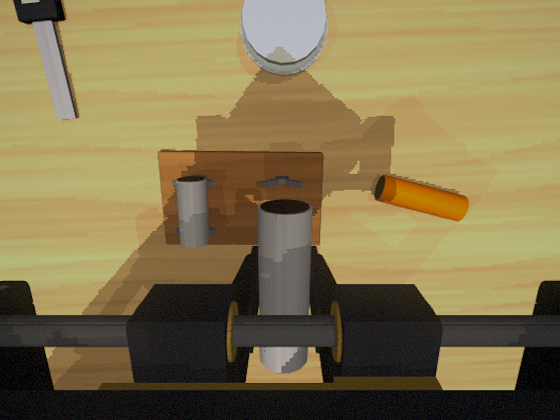

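Request:
play_rows(
  steps=[
    [[0,0,-9.2,0.006,-0.045,0,0.2],[0,0,-18.5,0.014,-0.09,0,0.2],[0,0,-27.7,0.022,-0.14,0,0.2],[0,0,-37,0.03,-0.19,0,0.2],[0,0,-46.2,0.038,-0.24,0,0.2],[0,0,-55.4,0.046,-0.29,0,0.2],[0,0,-64.7,0.053,-0.34,0,0.2],[0,0,-74,0.061,-0.39,0,0.2],[0,0,-83.2,0.069,-0.44,0,0.2],[0,0,-92.4,0.0745,-0.475,0.003,0.2],[0,0,-92.4,0.0745,-0.475,0.003,0.2],[0.5,0,-92.4,0.0745,-0.475,0.003,0.2]],
  ],
)

```text
t: 4.38
tool_pos: [0.6112, 0.1006, 0.1678]
orientation: [-0.003, 0.707, 0.707, -0.001]
contact_force: [0.3, -0.5, -1.4]
opening: 0.257
```

```bash
python3 - <<'E'
from h import *
st=state(); print(st["t"],st["tool_pos"],st["orientation"],st["opening"],st["contact_force"])
cv2.imwrite("pics/w3.png",camera("wrist"));cv2.imwrite("pics/top3.png",camera("top"))
O=np.array([.5445,.12,0])
for n,X in dict(port=[.07,-.03,.05],padf=[.07,.068,.05],cr=[.07,.01,.05],r1=[.07,-.017,.05],r2=[.07,.037,.05]).items(): print(n,px("wrist",O+X,st).round(1))
q=st["orientation"];Rc=Ro.from_quat(q[[1,2,3,0]])
for X in ([.04,0,-.0125],[-.04,0,-.0125]): print(px("wrist",Rc.apply(X)+st["tool_pos"],st).round(1))
E
```

```text
4.375 [0.61115606 0.10059287 0.16779215] [-0.00346231  0.70742692  0.70677723 -0.00106034] 0.25745967194767533 [ 0.33321905 -0.5086408  -1.36772319]
port [289.9 224.9]
padf [290.3  97.7]
cr [290.  176.1]
r1 [289.9 209.5]
r2 [290.2 140.9]
[285.7 212.3]
[285.6 371.7]
```

View pics/w3.png

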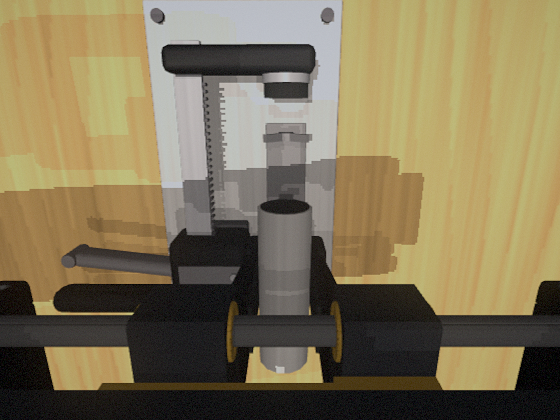

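```bash
python3 - <<'E'
import cv2
t=cv2.imread("pics/w3.png")
cv2.imwrite("pics/w3c.png",cv2.resize(t[0:215,135:350],None,fx=3.6,fy=2.75,interpolation=cv2.INTER_CUBIC))
t=cv2.imread("pics/top3.png")
cv2.imwrite("pics/top3c.png",cv2.resize(t[155:261,175:305],None,fx=5.5,fy=5.5,interpolation=cv2.INTER_CUBIC))
E
```

```text
(no output)
```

View pics/w3c.png

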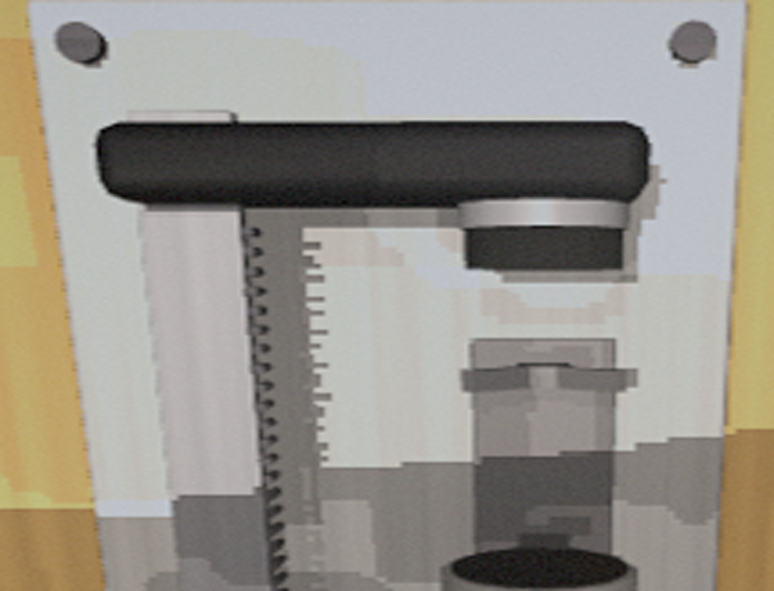

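View pics/top3c.png

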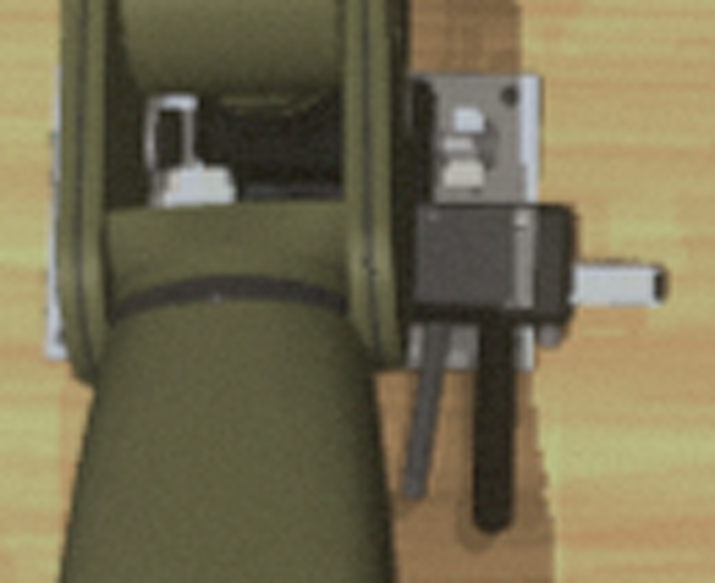

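```bash
python3 - <<'E'
from h import *
st=state()
c=lambda u,v:(u/3.6+135-.4,v/2.75-.4)
for n,p,z in [("padL",(465,268),.05),("padR",(625,268),.05),("padbottomedge",(545,270),.066),("jawL",(100,160),.067),("jawR",(648,160),.067),("restL",(462,378),.05),("restR",(637,378),.05),("notch",(545,366),.042),("blockFar L",(472,340),.016),("blockFar R",(615,340),.016),("screwL",(78,42),.014),("screwR",(693,42),.014),("plateTL",(33,2),.012),("plateTR",(742,2),.012),("plateL500",(100,500),.012),("plateR500",(720,500),.012),("teeth top",(252,400),.053),("barL",(160,400),.053)]:
    print(n,w("wrist",c(*p),z,st).round(4))
E
```

```text
padL [0.5962 0.1878 0.05  ]
padR [0.6287 0.1877 0.05  ]
padbottomedge [0.6124 0.1869 0.066 ]
jawL [0.53   0.2126 0.067 ]
jawR [0.6315 0.2122 0.067 ]
restL [0.595 0.159 0.05 ]
restR [0.6317 0.1589 0.05  ]
notch [0.6124 0.1616 0.042 ]
blockFar L [0.5954 0.1675 0.016 ]
blockFar R [0.6288 0.1674 0.016 ]
screwL [0.5113 0.2499 0.014 ]
screwR [0.6446 0.2493 0.014 ]
plateTL [0.502  0.2605 0.012 ]
plateTR [0.655  0.2598 0.012 ]
plateL500 [0.5018 0.117  0.012 ]
plateR500 [0.6558 0.1166 0.012 ]
teeth top [0.5511 0.1535 0.053 ]
barL [0.5319 0.1535 0.053 ]
```

```bash
python3 - <<'E'
from h import *
go(state(),[.6125,.136,.10],np.pi/2-.001)
E
```

```text
turn [-0.26 -0.21 -0.07] shift [0.036  0.0009 0.069 ]
```

Request:
play_rows(
  steps=[
    [[-0.3,-0.2,0,0.02,0.001,0.03,0.2],[-0.3,-0.2,0,0.036,0.001,0.06,0.2],[-0.3,-0.2,0,0.036,0.001,0.069,0.2],[-0.3,-0.2,0,0.036,0.001,0.069,0.2],[-0.3,-0.2,0,0.036,0.001,0.069,0.2]],
  ],
)

```text
t: 5.1
tool_pos: [0.6138, 0.1353, 0.1017]
orientation: [0.001, 0.708, 0.706, 0.001]
contact_force: [-0.1, 0.3, 0.3]
opening: 0.256
```

```bash
python3 - <<'E'
from h import *
st=state();print(st["tool_pos"],st["contact_force"]);go(st,[.6125,.136,.051],np.pi/2-.001)
t=camera("wrist");cv2.imwrite("pics/w4.png",t)
E
```

```text
[0.61375488 0.13530547 0.10171792] [-0.10575811  0.27714351  0.34853016]
turn [ 0.19 -0.02 -0.13] shift [ 0.0007 -0.0014  0.0507]
```

View pics/w4.png

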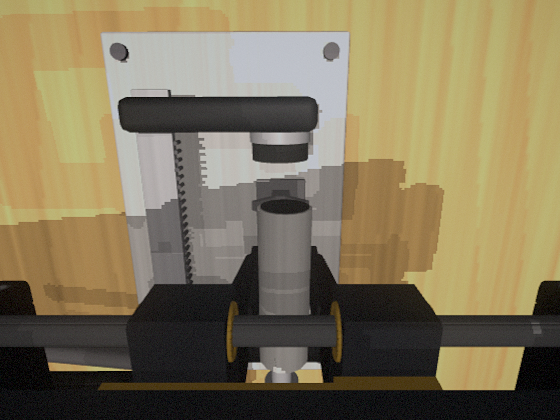

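Request:
play_rows(
  steps=[
    [[0,0,0,0.0007,-0.0014,0.02,0.2],[0,0,0,0.0007,-0.0014,0.035,0.2],[0,0,0,0.0007,-0.0014,0.043,0.2],[0,0,0,0.0007,-0.0014,0.043,0.2],[0,0,0,0.0007,-0.0014,0.043,0.2]],
  ],
)

```text
t: 5.78
tool_pos: [0.6129, 0.1363, 0.0591]
orientation: [0.001, 0.708, 0.706, 0.002]
contact_force: [-0.0, 0.2, -0.6]
opening: 0.258
```

```bash
python3 - <<'E'
from h import *
st=state();print(st["tool_pos"],st["contact_force"]);go(st,[.6125,.136,.0505],np.pi/2-.001)
t=camera("wrist");cv2.imwrite("pics/w5.png",cv2.resize(t[60:390,180:400],None,fx=2.5,fy=1.8))
for X in ([.6125,.1873,.05],[.6125,.187,.066]):print(px("wrist",X,st))
E
```

```text
[0.61287484 0.13627147 0.05908773] [-0.02194266  0.18837135 -0.59973786]
turn [ 0.24 -0.03 -0.12] shift [-0.0003 -0.0004  0.0086]
[284.23330437 175.75892706]
[284.4469573  183.94075917]
```

View pics/w5.png

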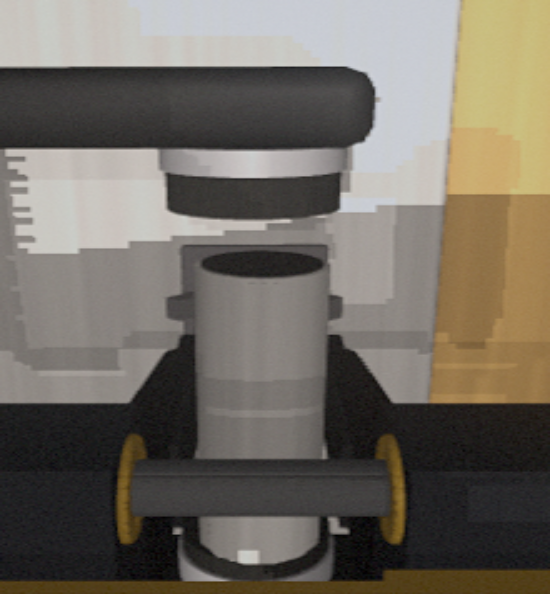

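Request:
play_rows(
  steps=[
    [[0.2,0,0,0,-0.0014,0.004,0.2],[0.2,0,0,0,-0.0014,0.0075,0.2],[0.2,0,0,0,-0.0014,0.0085,0.2],[0.2,0,0,0,-0.0014,0.0085,0.2]],
  ],
)

```text
t: 6.32
tool_pos: [0.6116, 0.1363, 0.0508]
orientation: [0.0, 0.708, 0.706, 0.001]
contact_force: [0.5, 0.1, -0.6]
opening: 0.259
```

```bash
python3 - <<'E'
from h import *
st=state();print(st["tool_pos"],st["contact_force"]);go(st,[.6115,.136,.0505],np.pi/2-.001)
E
```

```text
[0.61162263 0.13627239 0.05076036] [ 0.45984498  0.08787816 -0.60089465]
turn [ 0.06 -0.03 -0.12] shift [-0.0003 -0.0001  0.0003]
```

Release with a modest opening, then retreat straight up.

Request:
play_rows(
  steps=[
    [[0,0,0,0,0,0.0005,0.28],[0,0,0,0,0,0.0005,0.35],[0,0,0,0,0,0.0005,0.42],[0,0,0,0,0,0.0005,0.42],[0,0,0,0,0,-0.02,0.42],[0,0,0,0,0,-0.07,0.42],[0,0,0,0,0,-0.11,0.42],[0,0,0,0,0,-0.11,0.42]],
  ],
)

```text
t: 7.32
tool_pos: [0.6148, 0.1367, 0.1678]
orientation: [0.003, 0.708, 0.706, 0.005]
contact_force: [0.8, 0.5, 0.3]
opening: 0.42
```

```bash
python3 - <<'E'
from h import *
st=state();print(st["t"],st["tool_pos"],st["contact_force"],st["opening"])
t=camera("wrist");cv2.imwrite("pics/w6.png",t)
for X in ([.6115,.1873,.05],[.6115,.176,.0625],[.6115,.096,.0625],[.6115,.091,.05]):print(px("wrist",X,st))
E
```

```text
7.325 [0.6147585  0.13670185 0.16778161] [0.80895033 0.49930205 0.32892426] 0.41981055322281324
[278.45503891 148.45092953]
[278.5428906  166.02050836]
[279.38612303 265.4375557 ]
[279.43224733 264.34264089]
```

View pics/w6.png

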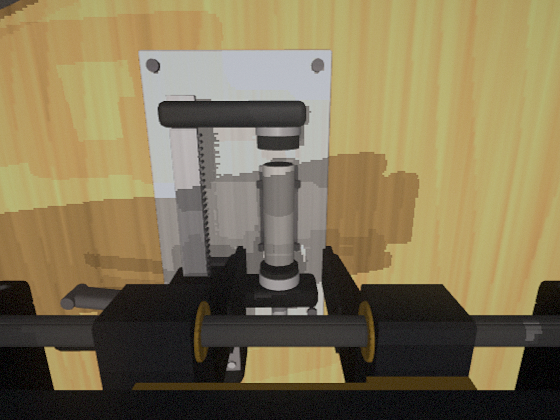

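The tube lies in the V rests at column 279, rows 163–265, aligned with the pad at (278,140). Next is the trigger.

```bash
python3 - <<'E'
from h import *
go(state(),[.4665,.0225,.16],0)
E
```

```text
turn [ 0.26 -0.37 89.82] shift [-0.1144 -0.1463  0.0035]
```

Request:
play_rows(
  steps=[
    [[0,0,10,-0.015,-0.02,0,0.5],[0,0,20,-0.03,-0.04,0,0.8],[0,0,30,-0.045,-0.06,0,1],[0,0,40,-0.06,-0.08,0,1],[0,0,50,-0.08,-0.1,0.003,1],[0,0,60,-0.1,-0.12,0.003,1],[0,0,70,-0.114,-0.146,0.003,1],[0,0,80,-0.114,-0.146,0.003,1],[0.3,-0.4,89.8,-0.1145,-0.146,0.0035,1],[0.3,-0.4,89.8,-0.1145,-0.146,0.0035,1],[0.3,-0.4,89.8,-0.1145,-0.146,0.0035,1]],
  ],
)

```text
t: 8.75
tool_pos: [0.4664, 0.0225, 0.1593]
orientation: [-0.0, 1.0, 0.001, -0.001]
contact_force: [-0.2, 0.5, -0.3]
opening: 1.005
```

```bash
python3 - <<'E'
from h import *
st=state();print(st["t"],st["tool_pos"],st["orientation"],st["contact_force"],st["opening"])
t=camera("wrist");cv2.imwrite("pics/w7.png",t)
cv2.imwrite("pics/w7c.png",cv2.resize(t[100:320,200:420],None,fx=3,fy=2.7,interpolation=cv2.INTER_CUBIC))
O=np.array([.5415,.121,0])
for n,X in dict(tr=[-.075,-.056,.061],trc=[-.075,-.062,.061],hand=[-.075,-.098,.063],tip=[-.127,-.098,.063]).items(): print(n,px("wrist",O+X,st).round(1))
E
```

```text
8.75 [0.46635723 0.02250074 0.15930942] [-1.65056801e-04  9.99998352e-01  1.44974756e-03 -1.08050205e-03] [-0.22667049  0.46745852 -0.26098643] 1.0048343399879591
tr [228.  217.2]
trc [236.1 217.2]
hand [284.3 218.2]
tip [284.1 281.1]
```

View pics/w7.png

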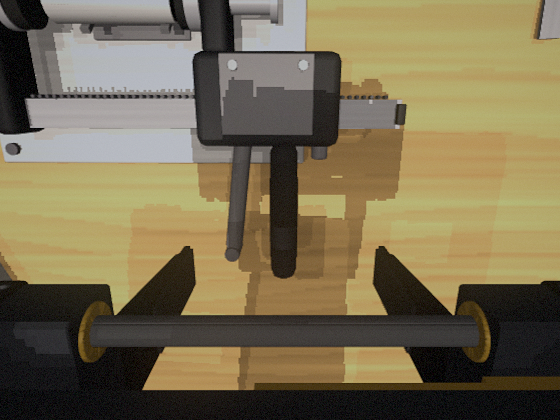

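View pics/w7c.png

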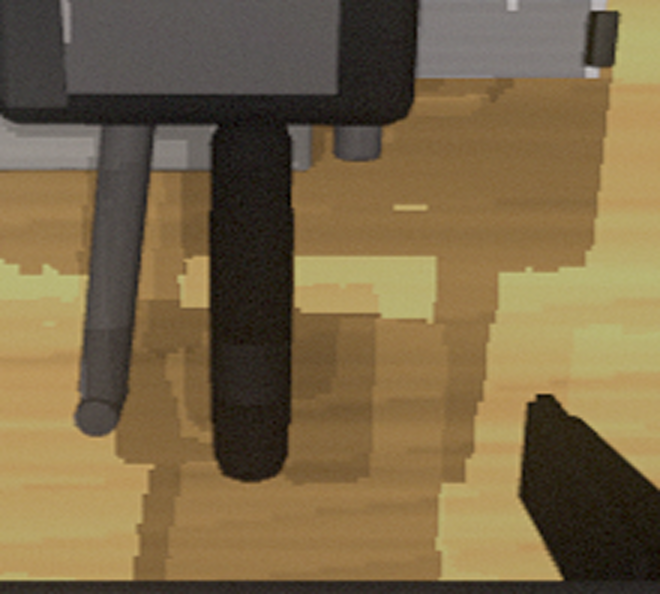

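Handle at column 284 and trigger's outer edge at column 229 (row 217), both within 1 px of prediction. Lowering the open fingers to straddle both, clear of them.

Request:
play_rows(
  steps=[
    [[0,0,0,0,0,0.05,1],[0,0,0,0,0,0.095,1],[0,0,0,0,0,0.111,1],[0,0,0,0,0,0.111,1],[0,0,0,0,0,0.111,1]],
  ],
)

```text
t: 9.43
tool_pos: [0.468, 0.0225, 0.0504]
orientation: [-0.0, 1.0, 0.001, 0.001]
contact_force: [-0.9, 0.6, 0.2]
opening: 1.003
```

```bash
python3 - <<'E'
from h import *
st=state();print(st["t"],st["tool_pos"],st["orientation"],st["contact_force"],st["opening"])
go(st,[.4665,.0025,.0475],0)
E
```

```text
9.425 [0.46796786 0.02246128 0.05044403] [-3.59929847e-05  9.99998698e-01  1.41378618e-03  7.77217871e-04] [-0.88306     0.60009596  0.23895091] 1.0034676676127505
turn [-0.   -0.09  0.16] shift [-0.0015  0.02    0.0029]
```

Request:
play_rows(
  steps=[
    [[0,0,0,-0.0015,0.004,0.002,1],[0,0,0,-0.0015,0.008,0.002,1],[0,0,0,-0.0015,0.012,0.002,1],[0,0,0,-0.0015,0.014,0.002,1],[0,0,0,-0.0015,0.014,0.002,1]],
  ],
)

```text
t: 10.05
tool_pos: [0.467, 0.0084, 0.0489]
orientation: [-0.0, 1.0, 0.001, 0.001]
contact_force: [0.8, 4.3, 3.4]
opening: 1.001
```

```bash
python3 - <<'E'
from h import *
st=state();print(st["t"],st["tool_pos"],st["contact_force"],st["opening"])
t=camera("wrist");cv2.imwrite("pics/w8.png",t)
E
```

```text
10.05 [0.46704001 0.00844008 0.04891361] [0.81195048 4.30112215 3.42629771] 1.0011229785304934
```

View pics/w8.png

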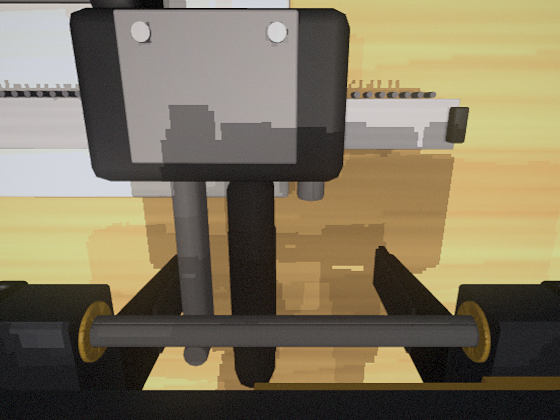

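Request:
play_rows(
  steps=[
    [[0,0,0,0,0.003,0.001,1],[0,0,0,0,0.006,0.001,1],[0,0,0,0,0.008,0.001,1],[0,0,0,0,0.008,0.001,1]],
  ],
)

```text
t: 10.6
tool_pos: [0.4669, 0.0009, 0.0479]
orientation: [-0.001, 1.0, 0.001, 0.001]
contact_force: [-1.5, 5.8, 4.7]
opening: 0.996
```

Request:
play_rows(
  steps=[
    [[0,0,0,0,0.001,0,1],[0,0,0,0,0.001,0,1]],
  ],
)

```text
t: 10.85
tool_pos: [0.4669, 0.0006, 0.0479]
orientation: [-0.001, 1.0, 0.001, 0.001]
contact_force: [0.8, 7.6, 3.4]
opening: 1.0
```

Request:
play_rows(
  steps=[
    [[0,0,0,0,0.001,0,1],[0,0,0,0,0.001,0,1]],
  ],
)

```text
t: 11.1
tool_pos: [0.4669, 0.0004, 0.0478]
orientation: [-0.002, 1.0, 0.001, 0.001]
contact_force: [-0.4, 7.4, 2.7]
opening: 1.002
```

Request:
play_rows(
  steps=[
    [[0,0,0,0,0.0025,0,1],[0,0,0,0,0.0025,0,1],[0,0,0,0,0.0025,0,1]],
  ],
)

```text
t: 11.48
tool_pos: [0.4668, 0.0003, 0.0477]
orientation: [-0.005, 1.0, 0.001, 0.001]
contact_force: [0.5, 14.0, 2.8]
opening: 0.997
```

```bash
python3 - <<'E'
from h import *
st=state();print(st["t"],st["tool_pos"],st["contact_force"],st["opening"])
t=camera("wrist");cv2.imwrite("pics/w9.png",t)
cv2.imwrite("pics/s9.png",cv2.resize(camera("scene")[170:275,265:405],None,fx=5.5,fy=5.5,interpolation=cv2.INTER_CUBIC))
E
```

```text
11.475 [4.66842984e-01 2.61819416e-04 4.76616969e-02] [ 0.46072979 14.03893328  2.82436929] 0.9970531987549901
```

View pics/w9.png

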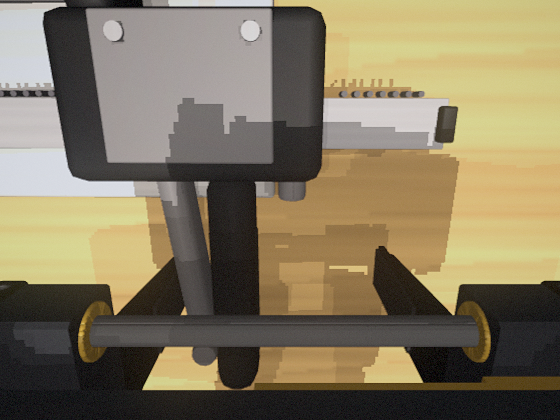

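View pics/s9.png

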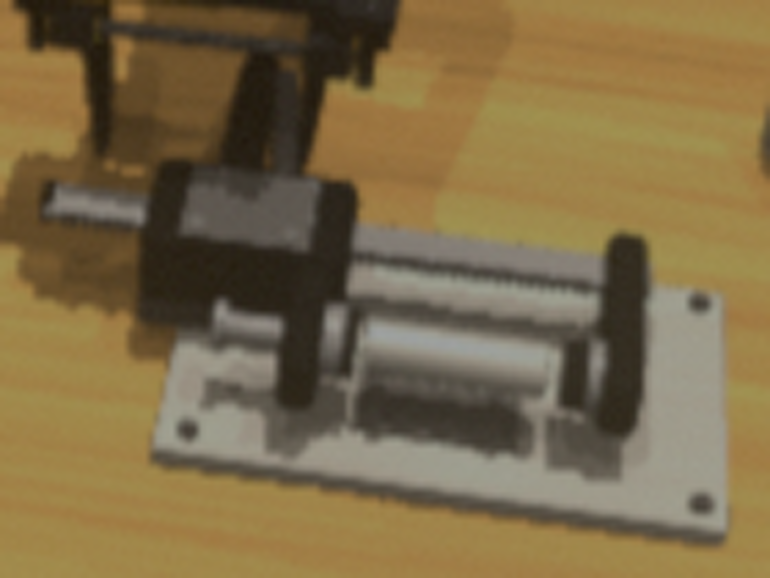

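That's the stop: TCP y = 0.0003 at 14 N, no further travel. The scene view shows the jaw drawn in. Release, then second stroke.

Request:
play_rows(
  steps=[
    [[0,0,0,0,-0.008,0,1],[0,0,0,0,-0.016,0,1],[0,0,0,0,-0.022,0,1],[0,0,0,0,-0.022,0,1],[0,0,0,0,-0.022,0,1]],
  ],
)

```text
t: 12.2
tool_pos: [0.4668, 0.0221, 0.0478]
orientation: [-0.005, 1.0, 0.001, 0.001]
contact_force: [-0.5, 0.3, -0.4]
opening: 1.0
```

Request:
play_rows(
  steps=[
    [[0,0,0,0,0.005,0,1],[0,0,0,0,0.01,0,1],[0,0,0,0,0.015,0,1],[0,0,0,0,0.02,0,1],[0,0,0,0,0.0215,0,1],[0,0,0,0,0.0215,0,1]],
  ],
)

```text
t: 12.95
tool_pos: [0.4656, 0.0013, 0.0473]
orientation: [-0.006, 1.0, 0.001, -0.0]
contact_force: [-4.1, 6.5, 1.7]
opening: 0.997
```

Request:
play_rows(
  steps=[
    [[0,0,0,0,-0.008,0,1],[0,0,0,0,-0.016,0,1],[0,0,0,0,-0.021,0,1],[0,0,0,0,-0.021,0,1]],
  ],
)

```text
t: 13.45
tool_pos: [0.4656, 0.0226, 0.0476]
orientation: [-0.006, 1.0, 0.001, -0.0]
contact_force: [-0.2, -0.3, 0.5]
opening: 0.999
```

```bash
python3 - <<'E'
from h import *
st=state();print(st["t"],st["tool_pos"],st["contact_force"],st["opening"])
go(st,[.4665,.0015,.0475],0)
cv2.imwrite("pics/s10.png",cv2.resize(camera("scene")[200:260,310:395],None,fx=9,fy=9,interpolation=cv2.INTER_CUBIC))
E
```

```text
13.45 [0.46560157 0.02258609 0.04760062] [-0.23822145 -0.26115071  0.50207373] 0.9986484180880308
turn [-0.67  0.05  0.14] shift [ 0.0008  0.0211 -0.0001]
```

View pics/s10.png

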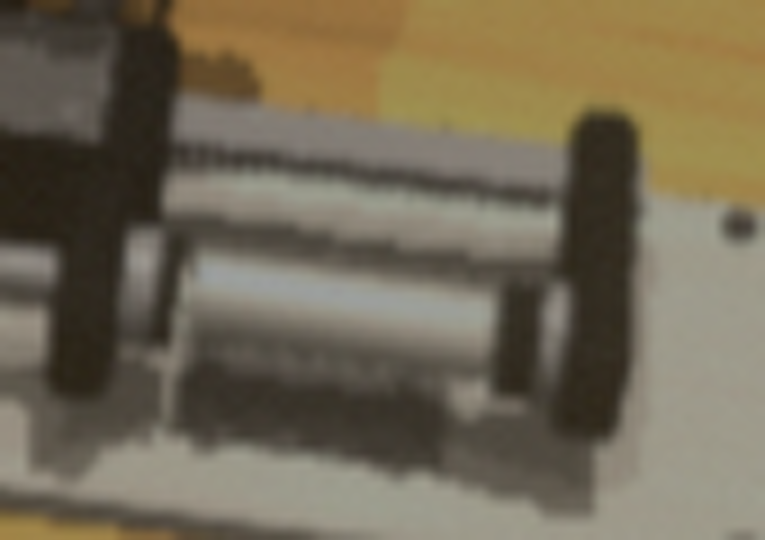

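Pad is now at the tube's end; a few mm remain at the port. Third stroke goes in stages, watching the force.

Request:
play_rows(
  steps=[
    [[-0.7,0,0,0.0008,0.005,0,1],[-0.7,0,0,0.0008,0.009,0,1],[-0.7,0,0,0.0008,0.012,0,1],[-0.7,0,0,0.0008,0.012,0,1]],
  ],
)

```text
t: 14.0
tool_pos: [0.4657, 0.0107, 0.0472]
orientation: [-0.001, 1.0, 0.001, -0.001]
contact_force: [-2.2, 3.5, 1.8]
opening: 1.001
```

Request:
play_rows(
  steps=[
    [[0,0,0,0,0.003,0,1],[0,0,0,0,0.005,0,1],[0,0,0,0,0.005,0,1]],
  ],
)

```text
t: 14.38
tool_pos: [0.4653, 0.0063, 0.0472]
orientation: [-0.002, 1.0, 0.0, -0.002]
contact_force: [-1.7, 4.9, 2.0]
opening: 1.003
```

Request:
play_rows(
  steps=[
    [[0,0,0,0,0.002,0,1],[0,0,0,0,0.0035,0,1],[0,0,0,0,0.0035,0,1]],
  ],
)

```text
t: 14.75
tool_pos: [0.4651, 0.0036, 0.0471]
orientation: [-0.003, 1.0, 0.0, -0.002]
contact_force: [-0.4, 5.7, 0.7]
opening: 0.997
```

Request:
play_rows(
  steps=[
    [[0,0,0,0,0.0025,0,1],[0,0,0,0,0.0025,0,1],[0,0,0,0,0.0025,0,1]],
  ],
)

```text
t: 15.12
tool_pos: [0.465, 0.0018, 0.047]
orientation: [-0.004, 1.0, -0.0, -0.002]
contact_force: [0.4, 6.5, 0.9]
opening: 0.999
```

Request:
play_rows(
  steps=[
    [[0,0,0,0,0.002,0,1],[0,0,0,0,0.002,0,1],[0,0,0,0,0.002,0,1]],
  ],
)

```text
t: 15.5
tool_pos: [0.465, 0.0006, 0.0469]
orientation: [-0.005, 1.0, -0.001, -0.002]
contact_force: [-0.5, 6.3, -0.6]
opening: 0.999
```

Request:
play_rows(
  steps=[
    [[0,0,0,0,-0.008,0,1],[0,0,0,0,-0.016,0,1],[0,0,0,0,-0.022,0,1],[0,0,0,0,-0.022,0,1]],
  ],
)

```text
t: 16.0
tool_pos: [0.4651, 0.023, 0.0471]
orientation: [-0.005, 1.0, -0.0, -0.002]
contact_force: [0.4, 1.3, -0.2]
opening: 1.001
```

```bash
python3 - <<'E'
from h import *
st=state();print(st["t"],st["tool_pos"],st["contact_force"],st["opening"])
go(st,[.4668,.0015,.0475],0)
cv2.imwrite("pics/s11.png",cv2.resize(camera("scene")[200:260,310:395],None,fx=9,fy=9,interpolation=cv2.INTER_CUBIC))
E
```

```text
16.0 [0.46508086 0.02297965 0.04712958] [ 0.39101214  1.28014994 -0.2343144 ] 1.0005785906894162
turn [-0.59  0.25 -0.03] shift [ 0.0017  0.0215 -0.0006]
```

View pics/s11.png

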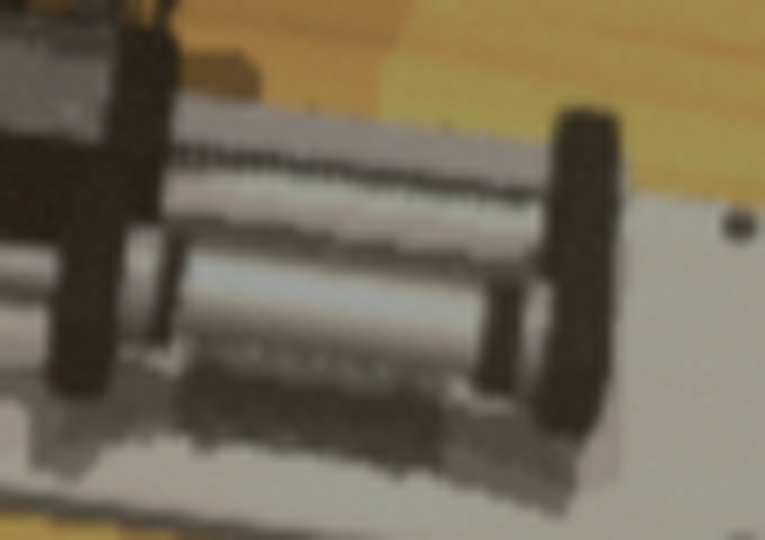

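The tube is about home against the port. Fourth stroke: approach, then small steps up to about 17–18 N.

Request:
play_rows(
  steps=[
    [[-0.6,0.2,0,0.0017,0.005,0,1],[-0.6,0.2,0,0.0017,0.009,0,1],[-0.6,0.2,0,0.0017,0.012,0,1],[-0.6,0.2,0,0.0017,0.012,0,1]],
  ],
)

```text
t: 16.55
tool_pos: [0.4659, 0.0111, 0.0467]
orientation: [-0.001, 1.0, -0.001, -0.002]
contact_force: [-2.9, 4.4, 2.9]
opening: 1.0
```

Request:
play_rows(
  steps=[
    [[0,0,0,0,0.003,0,1],[0,0,0,0,0.003,0,1],[0,0,0,0,0.003,0,1]],
  ],
)

```text
t: 16.92
tool_pos: [0.4656, 0.0087, 0.0467]
orientation: [-0.002, 1.0, -0.001, -0.002]
contact_force: [-2.2, 5.1, 1.5]
opening: 1.001
```

Request:
play_rows(
  steps=[
    [[0,0,0,0,0.003,0,1],[0,0,0,0,0.003,0,1],[0,0,0,0,0.003,0,1]],
  ],
)

```text
t: 17.3
tool_pos: [0.4654, 0.0068, 0.0466]
orientation: [-0.003, 1.0, -0.002, -0.002]
contact_force: [-0.1, 7.7, 1.0]
opening: 1.002
```

Request:
play_rows(
  steps=[
    [[0,0,0,0,0.003,0,1],[0,0,0,0,0.003,0,1],[0,0,0,0,0.003,0,1]],
  ],
)

```text
t: 17.68
tool_pos: [0.4653, 0.0053, 0.0464]
orientation: [-0.006, 1.0, -0.002, -0.002]
contact_force: [0.3, 9.1, -0.1]
opening: 1.002
```

Request:
play_rows(
  steps=[
    [[0,0,0,0,0.003,0,1],[0,0,0,0,0.003,0,1],[0,0,0,0,0.003,0,1]],
  ],
)

```text
t: 18.05
tool_pos: [0.4651, 0.0041, 0.0462]
orientation: [-0.008, 1.0, -0.003, -0.002]
contact_force: [0.6, 10.5, 0.1]
opening: 1.0
```

Request:
play_rows(
  steps=[
    [[-0.9,0,0,0.001,0.0035,-0.001,1],[-0.9,0,0,0.001,0.0035,-0.001,1],[-0.9,0,0,0.001,0.0035,-0.001,1]],
  ],
)

```text
t: 18.42
tool_pos: [0.4651, 0.0027, 0.0466]
orientation: [-0.003, 1.0, -0.003, -0.004]
contact_force: [-1.5, 11.7, 1.8]
opening: 0.999
```

Request:
play_rows(
  steps=[
    [[-0.3,0,0,0,0.0035,0,1],[-0.3,0,0,0,0.0035,0,1],[-0.3,0,0,0,0.0035,0,1]],
  ],
)

```text
t: 18.8
tool_pos: [0.465, 0.0016, 0.0466]
orientation: [-0.003, 1.0, -0.004, -0.004]
contact_force: [-0.1, 12.4, 1.1]
opening: 1.002
```

Request:
play_rows(
  steps=[
    [[0,0,0,0,-0.007,0,1],[0,0,0,0,-0.015,0,1],[0,0,0,0,-0.021,0,1],[0,0,0,0,-0.021,0,1]],
  ],
)

```text
t: 19.3
tool_pos: [0.4653, 0.0227, 0.0468]
orientation: [-0.003, 1.0, -0.004, -0.004]
contact_force: [-0.2, 0.7, 0.1]
opening: 0.999
```

```bash
python3 - <<'E'
from h import *
st=state();print(st["t"],st["tool_pos"],st["contact_force"],st["opening"])
go(st,[.4668,.0115,.0475],0)
E
```

```text
19.3 [0.46526162 0.02274523 0.04676184] [-0.21333762  0.69671389  0.12643993] 0.9992231893449244
turn [-0.35  0.41 -0.43] shift [ 0.0016  0.0112 -0.0008]
```

Fifth squeeze, in small steps.

Request:
play_rows(
  steps=[
    [[-0.4,0.4,-0.4,0.0016,0.004,-0.0008,1],[-0.4,0.4,-0.4,0.0016,0.007,-0.0008,1],[-0.4,0.4,-0.4,0.0016,0.009,-0.0008,1],[-0.4,0.4,-0.4,0.0016,0.009,-0.0008,1]],
  ],
)

```text
t: 19.8
tool_pos: [0.4662, 0.014, 0.0473]
orientation: [-0.0, 1.0, -0.001, -0.001]
contact_force: [-2.7, 4.5, 1.8]
opening: 0.999
```

Request:
play_rows(
  steps=[
    [[0,0,0,0,0.003,0,1],[0,0,0,0,0.003,0,1],[0,0,0,0,0.003,0,1]],
  ],
)

```text
t: 20.18
tool_pos: [0.4659, 0.0119, 0.0472]
orientation: [-0.001, 1.0, -0.001, -0.001]
contact_force: [-2.7, 6.4, 1.0]
opening: 1.0
```

Request:
play_rows(
  steps=[
    [[0,0,0,0,0.002,0,1],[0,0,0,0,0.002,0,1],[0,0,0,0,0.002,0,1]],
  ],
)

```text
t: 20.55
tool_pos: [0.4657, 0.0111, 0.0471]
orientation: [-0.003, 1.0, -0.002, -0.001]
contact_force: [-0.8, 8.3, 1.1]
opening: 0.999
```

Request:
play_rows(
  steps=[
    [[0,0,0,0,0.003,0,1],[0,0,0,0,0.003,0,1],[0,0,0,0,0.003,0,1]],
  ],
)

```text
t: 20.92
tool_pos: [0.4655, 0.0097, 0.0469]
orientation: [-0.005, 1.0, -0.002, -0.001]
contact_force: [-1.0, 9.4, 0.8]
opening: 0.998
```

Request:
play_rows(
  steps=[
    [[-0.4,0,0,0,0.003,0,1],[-0.4,0,0,0,0.003,0,1],[-0.4,0,0,0,0.003,0,1]],
  ],
)

```text
t: 21.3
tool_pos: [0.4654, 0.0088, 0.047]
orientation: [-0.004, 1.0, -0.003, -0.002]
contact_force: [-1.8, 12.1, 2.1]
opening: 1.005
```

Request:
play_rows(
  steps=[
    [[-0.4,0,0,0,0.003,0,1],[-0.4,0,0,0,0.003,0,1],[-0.4,0,0,0,0.003,0,1]],
  ],
)

```text
t: 21.68
tool_pos: [0.4653, 0.0082, 0.0471]
orientation: [-0.003, 1.0, -0.003, -0.002]
contact_force: [-1.4, 13.3, 1.5]
opening: 0.999
```

Request:
play_rows(
  steps=[
    [[-0.4,0,0,0,0.0035,0,1],[-0.4,0,0,0,0.0035,0,1],[-0.4,0,0,0,0.0035,0,1]],
  ],
)

```text
t: 22.05
tool_pos: [0.4652, 0.0073, 0.0472]
orientation: [-0.003, 1.0, -0.004, -0.002]
contact_force: [-1.5, 14.4, 1.5]
opening: 0.999
```

Request:
play_rows(
  steps=[
    [[-0.4,0,0,0,0.0038,0,1],[-0.4,0,0,0,0.0038,0,1],[-0.4,0,0,0,0.0038,0,1]],
  ],
)

```text
t: 22.42
tool_pos: [0.4651, 0.0064, 0.0472]
orientation: [-0.003, 1.0, -0.005, -0.002]
contact_force: [-0.3, 15.2, 2.3]
opening: 1.001
```

Request:
play_rows(
  steps=[
    [[-0.4,0,0,0,0.0042,0,1],[-0.4,0,0,0,0.0042,0,1],[-0.4,0,0,0,0.0042,0,1]],
  ],
)

```text
t: 22.8
tool_pos: [0.465, 0.0053, 0.0472]
orientation: [-0.003, 1.0, -0.005, -0.002]
contact_force: [-0.2, 16.5, 0.4]
opening: 1.001
```

Request:
play_rows(
  steps=[
    [[-0.4,0,0,0,0.0045,0,1],[-0.4,0,0,0,0.0045,0,1],[-0.4,0,0,0,0.0045,0,1],[-0.4,0,0,0,0.0045,0,1]],
  ],
)

```text
t: 23.3
tool_pos: [0.4648, 0.0042, 0.0471]
orientation: [-0.003, 1.0, -0.006, -0.002]
contact_force: [-1.0, 18.1, 1.4]
opening: 1.0
```

18.1 N with the trigger about 4 mm short of its stop, so it's firm. Let go and lift clear.

Request:
play_rows(
  steps=[
    [[0,0,0,0,-0.005,0,1],[0,0,0,0,-0.01,0,1],[0,0,0,0,-0.015,0,1],[0,0,0,0,-0.019,0,1],[0,0,0,0,-0.019,0,1]],
  ],
)

```text
t: 23.92
tool_pos: [0.4651, 0.0232, 0.0473]
orientation: [-0.003, 1.0, -0.006, -0.002]
contact_force: [0.6, 0.7, -0.2]
opening: 1.002
```

Request:
play_rows(
  steps=[
    [[0,0,0,0,0,-0.03,1],[0,0,0,0,0,-0.07,1],[0,0,0,0,0,-0.12,1],[0,0,0,0,0,-0.12,1],[0,0,0,0,0,-0.12,1]],
  ],
)

```text
t: 24.55
tool_pos: [0.4652, 0.0223, 0.1668]
orientation: [-0.003, 1.0, -0.006, -0.002]
contact_force: [-0.9, -0.3, -0.5]
opening: 0.998
```

```bash
python3 - <<'E'
from h import *
st=state();print(st["t"],st["tool_pos"],st["contact_force"],st["opening"])
cv2.imwrite("pics/w12.png",camera("wrist"))
s=camera("scene");cv2.imwrite("pics/s12f.png",s)
cv2.imwrite("pics/s12.png",cv2.resize(s[200:260,310:395],None,fx=9,fy=9,interpolation=cv2.INTER_CUBIC))
go(st,[.40,-.05,.20],0)
go(st,[.6115,.131,.168],np.pi/2)
E
```

```text
24.55 [0.4651929  0.02228746 0.16676539] [-0.89679857 -0.27734926 -0.54978405] 0.9983109029918051
turn [-0.34  0.24 -0.69] shift [-0.0645  0.0729 -0.0334]
turn [-4.500e-01 -8.000e-02 -9.069e+01] shift [ 0.145  -0.1105 -0.0012]
```

View pics/s12.png

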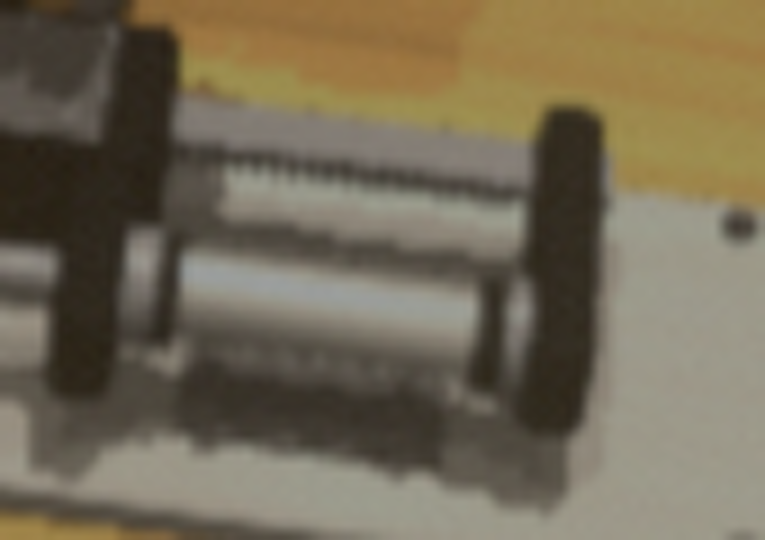

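View pics/w12.png

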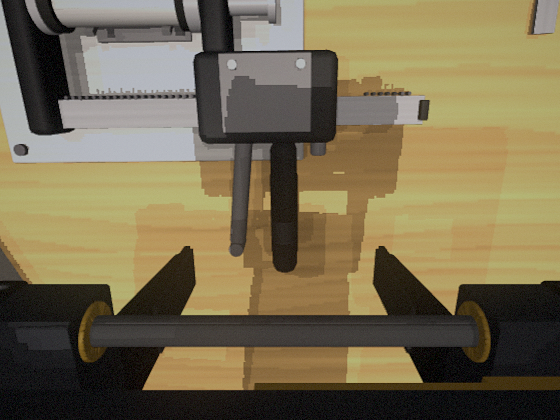

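View pics/s12f.png

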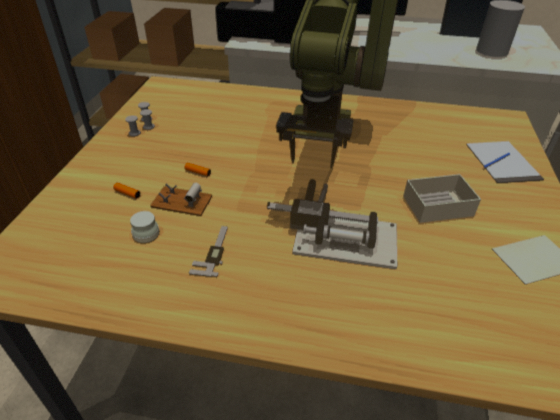

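The black pad has thinned from about 45 to 27 px, roughly 4 mm of compression. The tube is straight between the gaskets, the trigger is back near rest, and the gripper is clear. Handing in.

```bash
python3 -c "
from workcell import *
print(hand_in())"
```

```text
the job is handed in; nothing more can be done
None
```

I moved the long tube from the rack to the cradle and released it. I then closed the jaw with five squeezes of the trigger only and handed the job in at about 24.6 s.

- **Squeezing:** I pushed the trigger with one open finger, reading the wrist force after each short step. The first three squeezes brought the jaw up to the tube. The fourth and fifth clamped it, and the last ended at 18.1 N with the trigger about 4 mm short of its stop.
- **Grip:** By the 3-to-1 rule, the jaws pressed with about 45 N at the peak. I could not read the jaw force directly. The final picture shows the pad compressed by roughly 4 mm, which suggests about 30 N is still held; that figure is my estimate.
- **Last checks:** The tube lies straight between both gaskets, and the trigger is back within about 0.02 rad of its starting position. The gripper is well clear, at a height of 0.167 m. The short tube, caliper, pot and box look unmoved.
- **Disagreement:** The two cameras differed by about 2 to 3 mm on where the cradle was. I used the wrist camera's value, and the tube settled into the rests.

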